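# Wedge a rocking hotplate steady on the lab bench

### The job

The hotplate rocks because one of its rubber feet, the one the wooden wedge is pointing at, is screwed up too far to reach the bench. With your fingertips, push the wedge along the bench under that foot just until it takes up the gap and bears, not so far that it jacks the hotplate out of level or drags it round; then press down on the casing right above that foot with about a kilogram's weight and hold it a moment, and if the corner still dips push the wedge on and press again. Leave the hotplate standing level and firm where it was, never pick up the wedge or the hotplate, and leave the glassware and bottles alone.

Things in the scene. Friction and masses are not known exactly. Their poses are not given: they have to be found in the camera images.
- hotplate: Grey laboratory hotplate, 2.0 to 2.8 kg: casing 240 mm (its x) by 200 mm (its y), underside 18 mm and flat top 82 mm above the bench; on top a round dark heating plate 144 mm across, 12 mm high, centred 22 mm to +x. Two knobs stand out 18 mm from its front (-x). Left alone it stands level on three feet. Origin: centre of its footprint, at bench height; z up.
- short_foot_place (a point): Point at foot-bottom level of the hotplate under the axis of its short foot, at hotplate (+92, +74) mm. Feet: round-ended rubber, 24 mm across; the other three stand at (-92, +74), (+92, -74), (-92, -74) and are 18 mm long. This one is screwed up by an unknown 4.5 to 9 mm, so its end hangs that far above this point when the hotplate is level.
- hotplate_corner (a point): Point on the flat casing top, 82 mm above the bench, right over the short foot: where to press. 26 mm in from the casing's +y side, 28 mm from its +x side, 30 mm from the heating plate's rim. With the foot unpropped, a steady 4 to 8 N here tips the corner down until the foot meets the bench; released, it tips back level. Axes as the hotplate's.
- wedge: Light wooden wedge lying on the bench, 60 g, 140 mm long (its x), 45 mm wide; its flat top falls evenly from 18 mm high at the thick square end (x = -70 mm) to 2 mm at the thin end (x = +70). Origin: centre of its underside. At the start it lies beyond the casing's +y side, +x roughly along the hotplate's -y, out of line with the short foot by up to 12 mm and 0.15 rad.
- wedge_thick_end (a point): Middle of the wedge's upright back face (45 mm wide, 18 mm high), 9 mm above the bench: where to push. The wedge slides with 0.3 to 0.5 N. Once it meets the foot the push rises past 3 N, enough to bear, within about 5 mm of travel, then to some 5 to 9 N, at which the wedge begins to lift the corner and drag the hotplate round. It stays put when let go. Axes as the wedge's.
- wedge_thin_end (a point): Middle of the wedge's thin edge, on the bench; at the start 5 to 55 mm outside the casing's +y side.
- reagent_bottle: Bystander: brown glass bottle, 66 mm across, 165 mm high. Origin at the centre of its underside.
- beaker: Bystander: empty clear glass beaker, 72 mm across, 95 mm high. Origin at the centre of its underside.
- wash_bottle: Bystander: white plastic wash bottle with a bent spout, 64 mm across, 178 mm high. Origin at the centre of its underside.
Not all that is in view belongs to the job. Of the things that look like the wedge, the middle-sized one is meant.

How it is judged (in metres and radians):
On the way, in this order (a step that is already met when the one before it is completed fails the run):
1. the wedge is under the short foot and bears against it (contact force between hotplate and wedge above 0.4 N and horizontal distance between wedge and hotplate_corner below 0.065 m), for 0.2 s.
2. a fingertip presses on the casing above the short foot and the corner does not dip (contact force between the fingers and hotplate above 5 N and horizontal distance between the grasp point and hotplate_corner below 0.045 m and contact force between hotplate and wedge above 2 N and angle between hotplate's own z axis and vertical below 0.015 rad), for 0.2 s.
At the end, for the whole second after the job is handed in: The wedge lies flat under the short foot (its centre within 65 mm of the foot's axis) and carries over 0.2 N of the hotplate's weight; the hotplate is level within 0.008 rad (no foot over about 1 mm off), at rest, its middle and that corner within 15 mm of where they were (angle between hotplate's own z axis and vertical below 0.008 rad and contact force between hotplate and wedge above 0.2 N and horizontal distance between wedge and hotplate_corner below 0.065 m and linear speed of each of hotplate, wedge below 0.01 m/s and height (world z) of wedge below 0.004 m and distance of each of hotplate, hotplate_corner from where it was at the start of the episode below 0.015 m); the robot touches nothing.
It fails at once if the wedge was lifted (height (world z) of wedge above 0.012 m or angle between wedge's own z axis and vertical above 0.3 rad).
It fails at once if the hotplate was lifted or tipped (height (world z) of hotplate above 0.012 m or angle between hotplate's own z axis and vertical above 0.15 rad).
It fails at once if the hotplate was shoved along the bench (distance of hotplate from where it was at the start of the episode above 0.04 m).
It fails at once if a bystander was disturbed (distance of any of reagent_bottle, beaker, wash_bottle from where it was at the start of the episode above 0.015 m).
It also fails if it takes over 48 s, if anything falls off the work surface, if the arm or the gripper's body presses on something with over 40 N, if the wrist force passes 120 N, or if a joint passes its speed limit or range.

### The arm

A 6-joint arm with a two-finger parallel gripper is mounted at the origin on the work surface. World frame = base frame: x ahead of the robot, y to its left, z up, the work surface at z = 0. Lengths are in mm, angles in rad, forces in N, time in s.
With the tool pointing down it reaches from about 350 to 875 mm from the base axis. Payload 4.2 kg.
Tool frame: the origin (TCP) lies between the finger pads; the fingertips stand 19 mm ahead of it and the grasp point (between the pads) is the TCP; y points along the fingers, z is the direction in which the jaws open and shut, and the axes are right-handed (so a half turn about y gives the same grasp; the last joint's range is limited). The gripper opens to 85 mm and grips with 20 to 120 N. Pads are 22 mm wide; open, the fingers measure 114 mm over their backs; the gripper's body (76 mm by 85 mm) begins 54 mm behind the grasp point. The pads swing forward as they close: fully open they stand 13 mm farther back than shut.
Start: joints at [1.457, 0.385, 0.008, 0, -1.194, -0.259], TCP at [227.607, 582.06, 229.912] pointing down, gripper open.
Joint ranges: [-3.14, 3.14], [-1.21, 2.06], [-1.07, 1.41], [-3.16, 2.05], [-2.99, -0.16], [-3.1, 3.1]. Speed limits (rad/s): [2.79, 2.79, 3.14, 3.14, 3.14, 3.14].

### API

Orientations are given as a unit quaternion [x, y, z, w].
In Python, from bench import arm gives the robot as it stands.
- The arm moves only by the shell command python3 -m inch 'ROWS'. ROWS is JSON, a list of rows, each a list of 7 numbers: the opening, from 0 (shut) to 1 (fully open), then the shift along the tool's x, y, z in cm, then the turn, a rotation vector about the tool's x, y, z in degrees. A call has 1 to 20 rows; each row is the pose to reach, as a shift and turn from the pose commanded when the call began, along the tool's axes at that moment; what a row does not reach only later rows make up. A row lasts 1/12 s, in which the tool goes at most 41.7 mm and 7.16 degrees, less where a joint would pass 70% of its speed; a pose out of reach is approached as far as the arm can. A call with a gripper value outside its range is refused whole. The fingers move at their own pace and stop on an object; the grip force is fixed at half the most. Time passes only in rows, so rows that repeat a pose let the fingers close. It gives the time, the measured TCP pose, the force and the opening at its end, in the units of the state.
- arm.read_state(): the state, without advancing time (a new reading comes with each control period).
- arm.get_image(name): name is "scene" or "top" or "wrist"; returns the picture (384x512x3 uint8, red, green, blue); there is no depth.
- arm.camera_params(name): a dict with "fx", "fy", "cx", "cy" (pixels), "rvec" (rotation vector, rad) and "tvec" (3), from world to camera coordinates, as OpenCV has them. Camera axes: x right, y down, z forward; pixel columns grow to the right and rows downward; lengths in mm; the calibration is good to about 2 mm. The wrist camera is an equidistant fisheye: a pixel r from the principal point sees the ray r / f radians off the axis. A picture is of the moment at which its call begins: read the wrist's pose just before it. camera_params takes no time and is no camera call; for the wrist camera it gives the pose at the moment of the call.
- arm.job_done(): hands the job in, once; it reports no verdict.
Trained networks look in the newest picture that a camera, given by its name, has taken for a name from the list of things; names that differ only in an ending like _2 or _b are one class to them, and where a whole thing is asked for, a point or a joint stands for the part that bears it (a point fixed in the world has none). Each returns a list of dicts, best first, with "conf" (0 to 1); they miss things now and then, are a little off and sometimes report something else, mostly with a low value. They report only what shows in the picture. A call takes as long as a camera call. They do not tell look-alikes from the thing itself.
- arm.masks_of(label, camera): "mask" (384x512 bool, what is visible of it) and "extent" ([left, top, width, height] in pixels, round what is visible of it).
The state is a dict: "clock": time; "joints": joint angles; "joint_vel": joint speeds; "joint_efforts": joint torques, N m; "position": TCP position; "ee_rot": TCP orientation; "contact_force": force on the tool from outside, world axes, zero at the start; "wrist_torque": the same for the moment, N m; "gripper_width": finger opening in mm.
Only numpy, scipy, OpenCV 4.12 (cv2) and the standard library are available. Lean on these libraries where they do the work, as an engineer would, in place of code of your own. Each camera call takes 0.05 s, during which the arm holds its last target.

## Working session

There is one attempt and no reset: what is moved stays moved. The work goes in short steps, Python scripts to look and compute and a shell command to move; the robot and the scene stay as the last step left them, time stands still between calls to the robot, and variables do not carry over. Pictures are saved under pics/ and viewed, and the job is handed in when it is done.

```bash
mkdir -p pics; ls; python3 - <<'E'
from bench import arm
import cv2
s=arm.read_state()
for k,v in s.items(): print(k,v)
for n in ["scene","top","wrist"]:
    im=arm.get_image(n); cv2.imwrite(f"pics/{n}0.png",im[:,:,::-1]); print(n,arm.camera_params(n))
E
```

```text
pics
clock 0.0
joints [ 1.45661828e+00  3.85559947e-01  6.61035095e-03 -5.39995120e-04
 -1.19397313e+00 -2.58583892e-01]
joint_vel [-0.00100366  0.00091069 -0.00155706  0.00036807 -0.00076419 -0.00197904]
joint_efforts [-1.26577597e-03 -3.92292273e+01  1.88402456e+01  4.18652058e+00
 -4.70797313e-03 -1.28385878e-06]
position [227.38459117 581.53398438 228.80738914]
ee_rot [-0.13097594 -0.69408449  0.69560977  0.13122144]
contact_force [-0.7869504   0.25412605  0.12590451]
wrist_torque [0.02918019 0.0476673  0.00399404]
gripper_width 85.74984636111769
scene {'fx': 409.78614484362373, 'fy': 409.78614484362373, 'cx': 254.91770798989813, 'cy': 195.92418654743514, 'rvec': array([ 1.97036948,  1.81202241, -0.53425071]), 'tvec': array([ -44.50677102, -444.98707712, 1630.19170287])}
top {'fx': 456.8982192561746, 'fy': 456.8982192561746, 'cx': 251.2738561568845, 'cy': 193.991397246441, 'rvec': array([ 2.09653997, -2.15658233,  0.21782879]), 'tvec': array([  19.68298044,  609.05849998, 1472.88600092])}
wrist {'fx': 297.3186396354542, 'fy': 297.3186396354542, 'cx': 255.65290962546652, 'cy': 195.25166842906202, 'rvec': array([-1.67222922,  2.44875977,  0.34302805]), 'tvec': array([624.39268711, -34.12204971, 378.12365033])}
```

View pics/scene0.png

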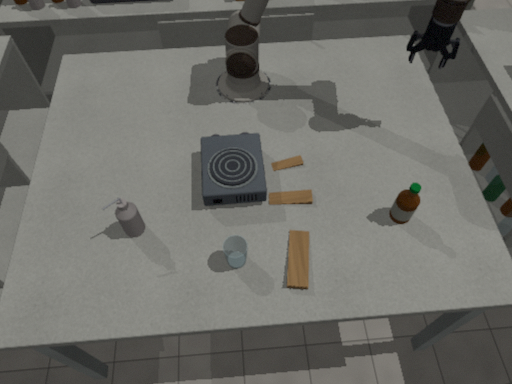

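View pics/top0.png

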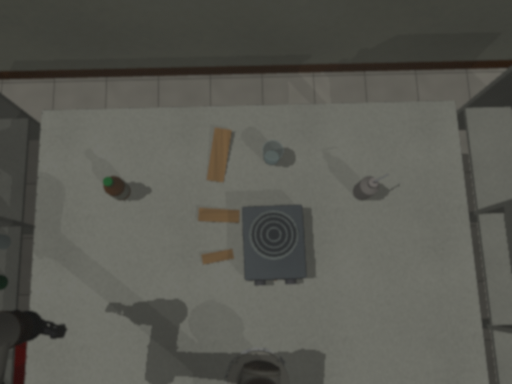

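View pics/wrist0.png

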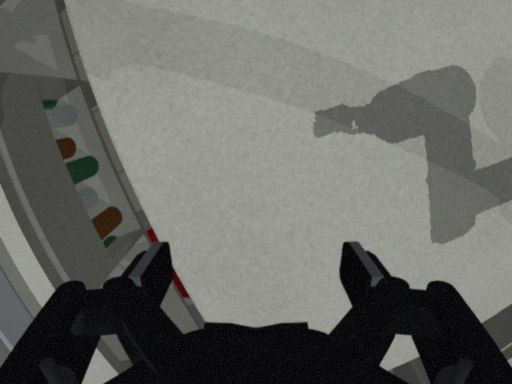

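The top view shows the hotplate near (274,243). The middle-sized wedge is at about (219,215), left of the hotplate. The look-alikes are a small one at (217,256) and a large one at (220,155). Next I'll measure with masks.

```bash
cat > h.py <<'E'
from bench import arm
import numpy as np, cv2
from scipy.spatial.transform import Rotation as R
def ray(p,uv):
    M=R.from_rotvec(p['rvec']).as_matrix(); t=np.array(p['tvec'])
    d=np.array([(uv[0]-p['cx'])/p['fx'],(uv[1]-p['cy'])/p['fy'],1.])
    return -M.T@t, M.T@d
def p2w(p,uv,z):
    o,d=ray(p,uv); return o+d*(z-o[2])/d[2]
def w2p(p,X,fish=False):
    M=R.from_rotvec(p['rvec']).as_matrix(); c=M@np.array(X,float)+p['tvec']
    if fish:
        r=np.hypot(c[0],c[1]); th=np.arctan2(r,c[2]); return np.array([p['cx']+p['fx']*th*c[0]/r,p['cy']+p['fy']*th*c[1]/r])
    return np.array([p['cx']+p['fx']*c[0]/c[2],p['cy']+p['fy']*c[1]/c[2]])
E
python3 - <<'E'
from h import *
for cam in ["top","scene"]:
    arm.get_image(cam); p=arm.camera_params(cam)
    for l in ["hotplate","wedge","beaker","reagent_bottle","wash_bottle"]:
        for d in arm.masks_of(l,cam):
            m=d['mask'].astype(np.uint8)
            c,_=cv2.findContours(m,0,1); c=max(c,key=cv2.contourArea) if c else None
            print(cam,l,round(d['conf'],2),d['extent'],m.sum())
            if d['conf']<.3: continue
            z=82 if l=="hotplate" else 8
            w=np.array([p2w(p,q[0],z)[:2] for q in c],np.float32)
            print('   ',cv2.minAreaRect(w))
im=arm.get_image("top")[:,:,::-1]
cv2.imwrite("pics/topz.png",cv2.resize(im[180:300,170:330],None,fx=5,fy=5,interpolation=cv2.INTER_CUBIC))
im=arm.get_image("scene")[:,:,::-1]
cv2.imwrite("pics/scz.png",cv2.resize(im[120:220,190:330],None,fx=5.6,fy=5.6,interpolation=cv2.INTER_CUBIC))
E
```

```text
top hotplate 0.93 [239.3, 203.2, 67.7, 81.0] 4720
    ((440.9150390625, -65.4797592163086), (256.7105407714844, 202.79873657226562), 0.06310237944126129)
top wedge 0.77 [197.1, 207.4, 45.6, 14.2] 542
    ((550.47802734375, 115.4845962524414), (141.4161834716797, 46.2900505065918), 84.90928649902344)
top wedge 0.61 [206.8, 128.4, 24.9, 54.5] 997
    ((765.7685546875, 111.656982421875), (66.78091430664062, 199.9262237548828), 80.73169708251953)
top beaker 0.97 [263.4, 138.8, 23.6, 25.9] 409
    ((771.7286376953125, -79.57167053222656), (70.75713348388672, 88.03990173339844), 88.04655456542969)
top reagent_bottle 0.68 [99.3, 174.7, 32.3, 25.6] 513
    ((657.5804443359375, 468.5772705078125), (106.68887329101562, 69.70925903320312), 46.062400817871094)
top wash_bottle 0.76 [355.7, 178.1, 21.4, 21.4] 444
    ((635.8612060546875, -399.6654968261719), (65.68331909179688, 102.03878021240234), 42.40236282348633)
scene hotplate 0.88 [202.4, 130.8, 59.7, 75.1] 4234
    ((461.791748046875, -67.72367858886719), (278.85333251953125, 198.2954864501953), 0.6190239787101746)
scene wedge 0.93 [284.7, 
[... 256 characters left out ...]
75), 85.11372375488281)
scene wedge 0.5 [271.8, 154.7, 30.8, 12.9] 298
    ((410.1841125488281, 121.97077941894531), (44.5698356628418, 110.1602554321289), 17.210126876831055)
scene beaker 0.77 [221.9, 228.4, 22.4, 42.3] 710
    ((723.7952880859375, -79.87178039550781), (75.78143310546875, 112.006591796875), 85.95946502685547)
scene reagent_bottle 0.85 [389.5, 182.8, 31.4, 36.5] 813
    ((598.013671875, 483.18853759765625), (69.50711059570312, 178.41444396972656), 49.87028884887695)
scene reagent_bottle 0.21 [201.9, 131.9, 65.6, 73.0] 4298
scene wash_bottle 0.73 [109.8, 198.9, 38.0, 41.2] 850
    ((574.4234619140625, -406.80426025390625), (168.49609375, 70.91654968261719), 25.58123779296875)
```

View pics/topz.png

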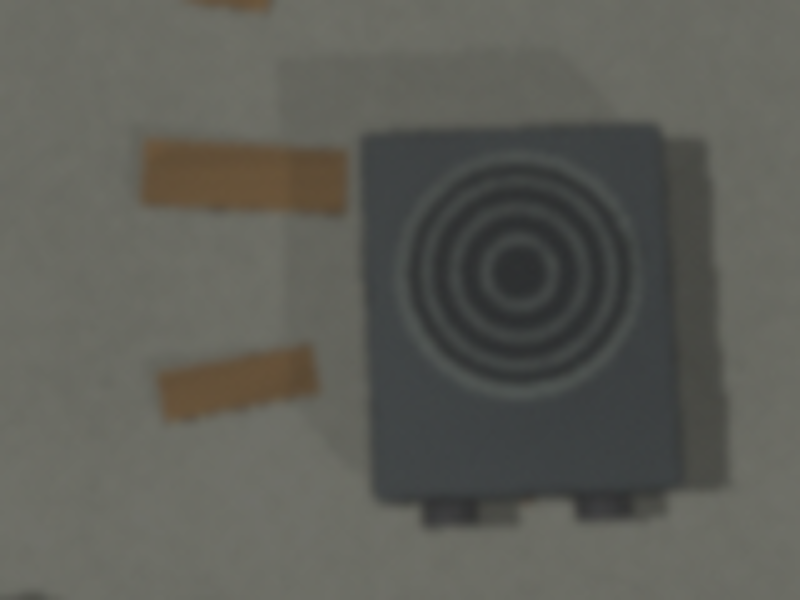

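View pics/scz.png

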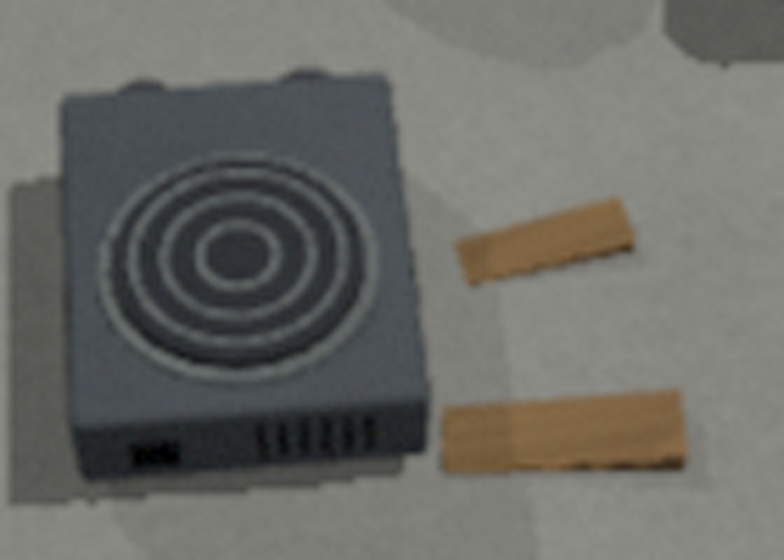

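```bash
cat > fit.py <<'E'
from h import *
from scipy.optimize import least_squares
def fit(p,px,model,x0):
    f=lambda q:np.concatenate([w2p(p,[q[0]+np.cos(q[2])*m[0]-np.sin(q[2])*m[1],q[1]+np.sin(q[2])*m[0]+np.cos(q[2])*m[1],m[2]])-u for m,u in zip(model,px)])
    r=least_squares(f,x0); return r.x,np.abs(r.fun).max()
E
python3 - <<'E'
from fit import *
H=[(120,100,82),(120,-100,82),(-120,-100,82),(-120,100,82)]
W=[(-70,22.5,18),(-70,-22.5,18),(70,22.5,2),(70,-22.5,2)]
pt=arm.camera_params("top");ps=arm.camera_params("scene")
t=lambda L:[np.array([169.6+x/5,179.6+y/5]) for x,y in L]
s=lambda L:[np.array([189.6+x/5.6,119.6+y/5.6]) for x,y in L]
h1=fit(pt,t([(362,132),(661,124),(680,487),(375,498)]),H,[440,-65,0])
h2=fit(ps,s([(427,390),(78,422),(62,96),(388,75)]),H,[440,-65,0])
# wedge +x ~ -y world; wedge +y ~ +x world
w1=fit(pt,t([(146,138),(142,206),(347,150),(345,213)]),W,[550,115,-1.57])
w2=fit(ps,s([(686,460),(682,391),(443,468),(444,410)]),W,[550,115,-1.57])
for n,r in zip("h1 h2 w1 w2".split(),(h1,h2,w1,w2)): print(n,r[0].round(3),r[1].round(2))
for h in(h1,h2):
    c,s_=np.cos(h[0][2]),np.sin(h[0][2]); print('corner',h[0][0]+c*92-s_*74,h[0][1]+s_*92+c*74)
s=arm.read_state();print(R.from_quat(s['ee_rot']).as_matrix().round(3))
E
```

```text
h1 [ 4.4781e+02 -6.4549e+01  5.0000e-03] 0.86
h2 [ 4.4627e+02 -6.5006e+01  1.5000e-02] 1.63
w1 [548.708 115.39   -1.63 ] 0.42
w2 [549.119 114.319  -1.665] 0.69
corner 539.4740677990496 9.867163260869617
corner 537.1372026244618 10.380245581134396
[[-0.931 -0.    -0.364]
 [ 0.364  0.    -0.931]
 [ 0.    -1.    -0.   ]]
```

```bash
cat > sh.py <<'E'
from h import *
import sys
def shift(target,yawtool=None,base=None):
    s=arm.read_state(); M=R.from_quat(s['ee_rot']).as_matrix(); p=np.array(s['position']) if base is None else np.array(base)
    print('pos',s['position'].round(1) if hasattr(s['position'],'round') else s['position'],'F',np.round(s['contact_force'],2),'w',round(s['gripper_width'],1),'t',s['clock'])
    print('shift cm',(M.T@(np.array(target)-p)/10).round(2),'zang',np.degrees(np.arctan2(M[1,2],M[0,2])).round(2),'tilt',M[2,1].round(4))
E
python3 - <<'E'
from sh import *
shift([557,221,120],base=[227.6,582.06,229.9])
s=arm.read_state();p=arm.camera_params("wrist");M=R.from_quat(s['ee_rot']).as_matrix()
Mw=R.from_rotvec(p['rvec']).as_matrix();print(M.T@(-Mw.T@p['tvec']-s['position']), M.T@Mw.T[:,2])
E
```

```text
pos [227.6 582.1 229.9] F [-0.19  0.54  0.22] w 85.3 t 0.85
shift cm [-43.83  10.99  21.63] zang -111.36 tilt -1.0
[ -70.94171847 -143.90200115    0.40507929] [ 0.27483663  0.9614897  -0.00154363]
```

```bash
python3 -m inch '[[0.3,-10,2,5,0,18,0],[0.3,-22,5,11,0,37,0],[0.3,-33,8,16,0,55,0],[0.3,-43.8,11,21.6,0,72.9,0],[0.3,-43.8,11,21.6,0,72.9,0],[0.3,-43.8,11,21.6,0,72.9,0],[0.3,-43.8,11,21.6,0,72.9,0],[0.3,-43.8,11,21.6,0,72.9,0],[0.3,-43.8,11,21.6,0,72.9,0],[0.3,-43.8,11,21.6,0,72.9,0],[0.3,-43.8,11,21.6,0,72.9,0],[0.3,-43.8,11,21.6,0,72.9,0],[0.3,-43.8,11,21.6,0,72.9,0],[0.3,-43.8,11,21.6,0,72.9,0],[0.3,-43.8,11,21.6,0,72.9,0],[0.3,-43.8,11,21.6,0,72.9,0]]'
python3 - <<'E'
from sh import *
im=arm.get_image("wrist");cv2.imwrite("pics/w1.png",im[:,:,::-1])
shift([557,221,45])
p=arm.camera_params("wrist")
for X in [(554.2-22.4,186.5,18),(554.2+22.4,183,18),(543.8-22,47,2),(543.8+22,44,2),(538.5,10,82)]: print(w2p(p,X,True).round(1))
E
```

```text
clock: 2.18
position: [556.5, 222.3, 120.4]
ee_rot: [0.518, 0.482, -0.481, -0.518]
contact_force: [-0.0, 0.6, 0.3]
gripper_width: 25.4
pos [556.4 222.6 120.5] F [-0.45  0.81  0.72] w 25.7 t 2.2333
shift cm [-0.16  7.55 -0.07] zang 175.85 tilt -1.0
[283.4 151.2]
[229.6 150.9]
[281.8  -3. ]
[232.   -2.9]
[261.2 -85.7]
```

View pics/w1.png

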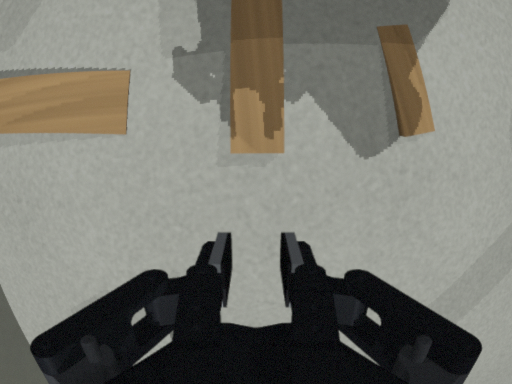

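The thick-end corners show at (230,153) and (283,153), within 2 px of the prediction. The fingers are open 26 mm. I'll work out the true fingertip height from the pads at (231,233) and (281,233).

```bash
python3 - <<'E'
from sh import *
s=arm.read_state();p=arm.camera_params("wrist");M=R.from_quat(s['ee_rot']).as_matrix()
for y in (5,10,15,19,23):
  print(y,[w2p(p,np.array(s['position'])+M@np.array([x,y,z]),True).round(0).tolist() for x in(-11,11) for z in (-12.8,12.8)])
E
```

```text
5 [[234.0, 225.0], [281.0, 225.0], [235.0, 261.0], [280.0, 261.0]]
10 [[235.0, 222.0], [281.0, 222.0], [236.0, 257.0], [279.0, 257.0]]
15 [[235.0, 218.0], [280.0, 218.0], [236.0, 253.0], [279.0, 253.0]]
19 [[236.0, 216.0], [279.0, 216.0], [236.0, 250.0], [278.0, 250.0]]
23 [[236.0, 214.0], [279.0, 214.0], [237.0, 247.0], [278.0, 247.0]]
```

```bash
python3 -m inch '[[0.3,0,3,-0.05,0,0,0],[0.3,0,6,-0.05,0,0,0],[0.3,0,8,-0.05,0,0,0],[0.3,0,9,-0.05,0,0,0],[0.3,0,9.5,-0.05,0,0,0],[0.3,0,9.5,-0.05,0,0,0]]'
python3 - <<'E'
from sh import *
im=arm.get_image("wrist");cv2.imwrite("pics/w2.png",im[:,:,::-1])
shift([554.2+.075*11,184.8+11,25])
im=arm.get_image("scene");cv2.imwrite("pics/s2.png",cv2.resize(im[120:240,230:390,::-1],None,fx=5,fy=5,interpolation=cv2.INTER_CUBIC))
E
```

```text
clock: 2.73
position: [557.0, 222.1, 24.6]
ee_rot: [0.518, 0.481, -0.482, -0.518]
contact_force: [0.3, 0.2, 0.6]
gripper_width: 25.4
pos [557.7 222.3  25.7] F [ 1.24 -0.04  0.3 ] w 25.6 t 2.7833
shift cm [-2.66  0.07  0.07] zang 175.83 tilt -1.0
```

View pics/w2.png

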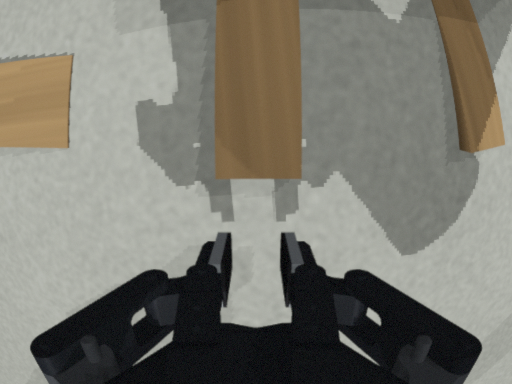

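View pics/s2.png

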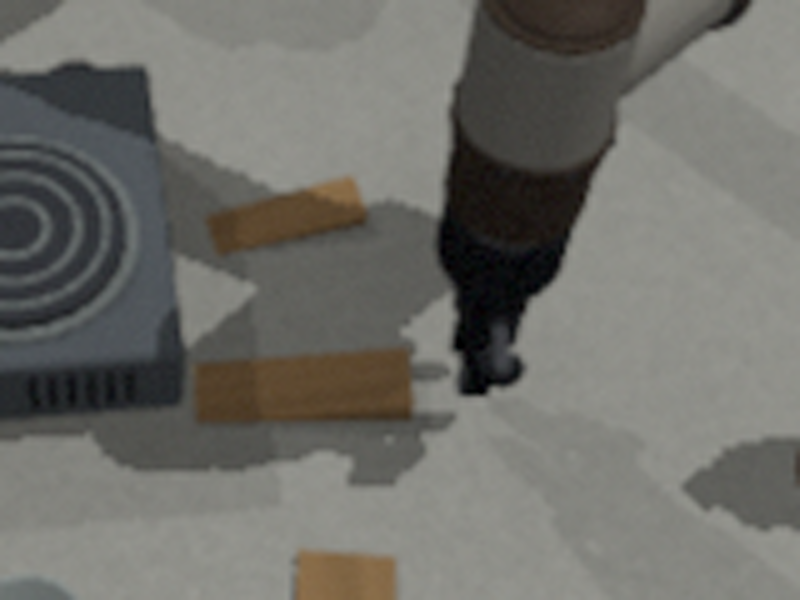

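```bash
python3 -m inch '[[0.3,-1,0.1,0.05,0,0,0],[0.3,-1.8,0.1,0.05,0,0,0],[0.3,-2.4,0.1,0.05,0,0,0],[0.3,-3,0.1,0.05,0,0,0],[0.3,-3.6,0.1,0.05,0,0,0],[0.3,-4.2,0.1,0.05,0,0,0],[0.3,-4.8,0.1,0.05,0,0,0],[0.3,-5.4,0.1,0.05,0,0,0],[0.3,-6,0.1,0.05,0,0,0],[0.3,-6,0.1,0.05,0,0,0]]'
python3 - <<'E'
from sh import *
im=arm.get_image("wrist");cv2.imwrite("pics/w3.png",im[:,:,::-1])
shift([554.2+.075*11,184.8+11,25])
im=arm.get_image("top");cv2.imwrite("pics/t3.png",cv2.resize(im[180:300,170:330,::-1],None,fx=5,fy=5,interpolation=cv2.INTER_CUBIC))
E
```

```text
clock: 3.67
position: [552.0, 160.3, 23.8]
ee_rot: [-0.518, -0.48, 0.481, 0.519]
contact_force: [0.3, 0.6, -0.3]
gripper_width: 25.7
pos [552.3 160.9  23.9] F [ 0.   -0.06  0.5 ] w 25.6 t 3.7167
shift cm [ 3.5  -0.11 -0.01] zang 175.69 tilt -1.0
```

View pics/w3.png

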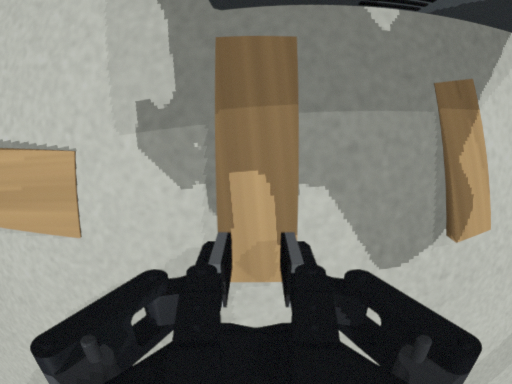

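View pics/t3.png

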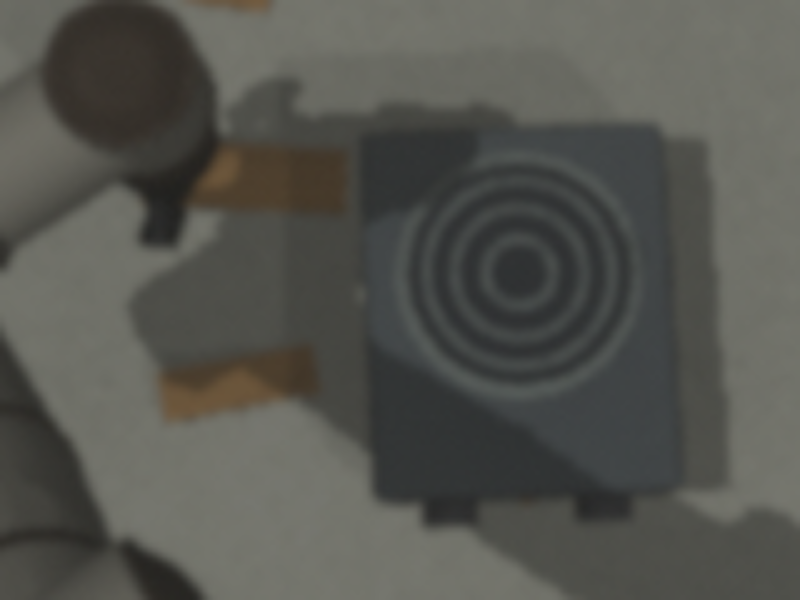

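The fingers passed over the wedge: its thin end is still at (347,180) in the top crop. At this opening the tips sit higher than I assumed. I'll lift slightly, back off, and probe down for the bench.

```bash
python3 -m inch '[[0.3,0,-0.6,0,0,0,0],[0.3,2.5,-0.6,0,0,0,0],[0.3,5.5,-0.6,0,0,0,0],[0.3,5.5,0,0,0,0,0],[0.3,5.5,0.5,0,0,0,0],[0.3,5.5,0.8,0,0,0,0],[0.3,5.5,0.8,0,0,0,0]]'
python3 -m inch '[[0.3,0,0.2,0,0,0,0],[0.3,0,0.2,0,0,0,0]]'
python3 -m inch '[[0.3,0,0.2,0,0,0,0],[0.3,0,0.2,0,0,0,0]]'
```

```text
clock: 4.35
position: [555.5, 215.4, 14.9]
ee_rot: [-0.518, -0.48, 0.482, 0.519]
contact_force: [-0.1, -0.3, -0.6]
gripper_width: 25.3
clock: 4.52
position: [556.3, 215.6, 13.7]
ee_rot: [-0.518, -0.481, 0.481, 0.518]
contact_force: [-0.4, -0.0, -0.1]
gripper_width: 25.9
clock: 4.68
position: [556.4, 215.9, 11.8]
ee_rot: [-0.518, -0.481, 0.481, 0.518]
contact_force: [0.1, 0.8, -0.1]
gripper_width: 25.8
```

```bash
python3 -m inch '[[0.3,0,0.2,0,0,0,0],[0.3,0,0.2,0,0,0,0]]'
python3 - <<'E'
from sh import *
im=arm.get_image("wrist");cv2.imwrite("pics/w4.png",im[:,:,::-1])
E
```

```text
clock: 4.85
position: [556.4, 216.2, 9.7]
ee_rot: [-0.518, -0.481, 0.481, 0.518]
contact_force: [-0.6, 0.1, -0.4]
gripper_width: 25.9
```

View pics/w4.png

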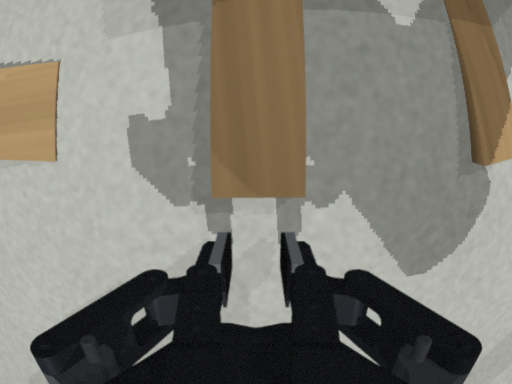

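```bash
python3 -m inch '[[0.3,-0.8,0,0,0,0,0],[0.3,-1.6,0,0,0,0,0],[0.3,-2.2,0,0,0,0,0],[0.3,-2.8,0,0,0,0,0],[0.3,-3.4,0,0,0,0,0],[0.3,-4,0,0,0,0,0],[0.3,-4,0,0,0,0,0]]'
python3 - <<'E'
from sh import *
im=arm.get_image("wrist");cv2.imwrite("pics/w5.png",im[:,:,::-1])
shift([554.2,184.8+11,25])
E
```

```text
clock: 5.48
position: [553.1, 175.1, 9.9]
ee_rot: [-0.518, -0.48, 0.481, 0.519]
contact_force: [-0.1, 0.7, -0.4]
gripper_width: 25.6
pos [553.4 175.7  10. ] F [-0.1   0.21  0.01] w 25.5 t 5.5333
shift cm [ 2.01 -1.5   0.07] zang 175.69 tilt -1.0
```

View pics/w5.png

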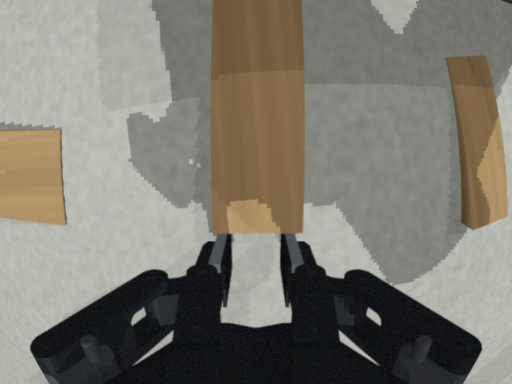

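```bash
python3 - <<'E'
from sh import *
im=arm.get_image("top");cv2.imwrite("pics/t5.png",cv2.resize(im[180:300,170:330,::-1],None,fx=5,fy=5,interpolation=cv2.INTER_CUBIC))
p=arm.camera_params("wrist")
for z in (0,10,18):
  for u in [(211,233),(302,233)]:
    # fisheye ray
    dx,dy=(u[0]-p['cx'])/p['fx'],(u[1]-p['cy'])/p['fy'];th=np.hypot(dx,dy)
    d=np.array([dx/th*np.sin(th),dy/th*np.sin(th),np.cos(th)]);M=R.from_rotvec(p['rvec']).as_matrix()
    o=-M.T@p['tvec'];d=M.T@d;print(z,(o+d*(z-o[2])/d[2]).round(1))
E
```

```text
0 [579.6 170.3   0. ]
0 [528.2 174.1  -0. ]
10 [577.6 166.1  10. ]
10 [529.5 169.7  10. ]
18 [576.1 162.7  18. ]
18 [530.6 166.1  18. ]
```

View pics/t5.png

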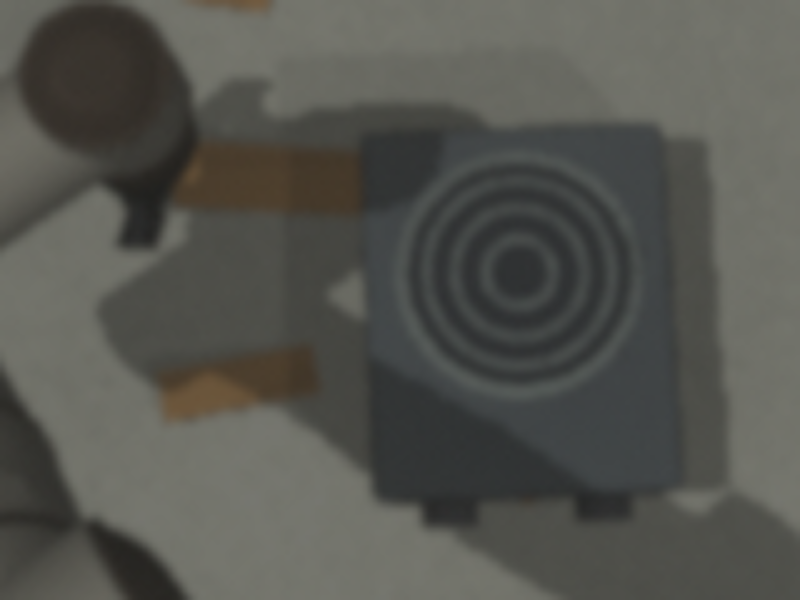

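The wedge is moving squarely, about 20 mm so far, with its thin end now beneath the casing edge. I'll carry on to the earliest possible contact.

```bash
python3 -m inch '[[0.3,-0.5,0,0,0,0,0],[0.3,-1,0,0,0,0,0],[0.3,-1.5,0,0,0,0,0],[0.3,-2,0,0,0,0,0],[0.3,-2.5,0,0,0,0,0],[0.3,-3,0,0,0,0,0],[0.3,-3.3,0,0,0,0,0],[0.3,-3.3,0,0,0,0,0]]'
python3 -m inch '[[0.3,-0.1,0,0,0,0,0],[0.3,-0.2,0,0,0,0,0],[0.3,-0.2,0,0,0,0,0]]'
python3 -m inch '[[0.3,-0.1,0,0,0,0,0],[0.3,-0.2,0,0,0,0,0],[0.3,-0.2,0,0,0,0,0]]'
```

```text
clock: 6.25
position: [550.7, 142.6, 9.8]
ee_rot: [-0.518, -0.481, 0.481, 0.519]
contact_force: [-0.4, 0.1, -1.4]
gripper_width: 25.6
clock: 6.5
position: [550.7, 141.4, 9.7]
ee_rot: [-0.518, -0.481, 0.481, 0.518]
contact_force: [0.1, 0.3, -0.3]
gripper_width: 25.6
clock: 6.75
position: [550.6, 139.5, 9.8]
ee_rot: [-0.518, -0.481, 0.481, 0.518]
contact_force: [-0.5, 0.4, -0.2]
gripper_width: 25.5
```

```bash
python3 -m inch '[[0.3,-0.15,0,0,0,0,0],[0.3,-0.3,0,0,0,0,0],[0.3,-0.3,0,0,0,0,0]]'|grep -E 'pos|for'
python3 -m inch '[[0.3,-0.15,0,0,0,0,0],[0.3,-0.3,0,0,0,0,0],[0.3,-0.3,0,0,0,0,0]]'|grep -E 'pos|for'
```

```text
position: [550.5, 136.3, 9.9]
contact_force: [-0.1, 0.8, -0.8]
position: [550.3, 133.3, 9.9]
contact_force: [-0.4, -0.5, 1.1]
```

```bash
python3 -m inch '[[0.3,-0.15,0,0,0,0,0],[0.3,-0.3,0,0,0,0,0],[0.3,-0.3,0,0,0,0,0]]'|grep -E 'pos|for'
python3 -m inch '[[0.3,-0.15,0,0,0,0,0],[0.3,-0.3,0,0,0,0,0],[0.3,-0.3,0,0,0,0,0]]'|grep -E 'pos|for'
```

```text
position: [550.3, 130.7, 10.0]
contact_force: [-0.3, 0.2, 0.2]
position: [550.4, 128.2, 10.1]
contact_force: [0.3, 4.5, -0.6]
```

```bash
python3 -m inch '[[0.3,0,0,0,0,0,0]]'|grep -E 'pos|for'
python3 -m inch '[[0.3,0,0,0,0,0,0]]'|grep -E 'pos|for'
python3 -m inch '[[0.3,0,0,0,0,0,0]]'|grep -E 'pos|for'
```

```text
position: [550.4, 128.2, 10.1]
contact_force: [0.1, 4.7, -1.0]
position: [550.4, 128.2, 10.1]
contact_force: [0.9, 4.5, -0.2]
position: [550.3, 128.2, 10.1]
contact_force: [1.0, 5.9, -0.3]
```

It bears at about 4.5–5 N. I'll let go straight backward, rise, shut the fingers and move above the corner.

```bash
python3 -m inch '[[0.3,0.5,0,0,0,0,0],[0.3,1.5,0,0,0,0,0],[0.3,3.5,0,0,0,0,0],[0,3.5,-4,0,0,0,0],[0,3.5,-8,0,0,0,0],[0,3.5,-12,0,0,0,0],[0,2,-14,0,0,0,0],[0,-2,-14,0,0,0,0],[0,-6,-14,0.1,0,0,0],[0,-10,-14,0.2,0,0,0],[0,-11.9,-14,0.3,0,0,0],[0,-11.9,-13,0.3,0,0,0],[0,-11.9,-12,0.3,0,0,0],[0,-11.9,-12,0.3,0,0,0]]'
python3 - <<'E'
from sh import *
im=arm.get_image("wrist");cv2.imwrite("pics/w6.png",im[:,:,::-1])
shift([538.5,10,101])
im=arm.get_image("scene");cv2.imwrite("pics/s6.png",cv2.resize(im[110:230,190:350,::-1],None,fx=5,fy=5,interpolation=cv2.INTER_CUBIC))
p=arm.camera_params("wrist")
for X in [(446.5+120,35,82),(538.5,10,82)]: print(w2p(p,X,True).round(1))
E
```

```text
clock: 9.17
position: [536.2, 9.1, 127.3]
ee_rot: [-0.517, -0.479, 0.483, 0.519]
contact_force: [-0.1, 0.0, 0.2]
gripper_width: 0.1
pos [536.9   9.6 128.2] F [-0.2   0.27 -0.96] w -0.0 t 9.2167
shift cm [ 0.06  2.72 -0.16] zang 175.78 tilt -1.0
[219.6 252.3]
[255.9 217.4]
```

View pics/w6.png

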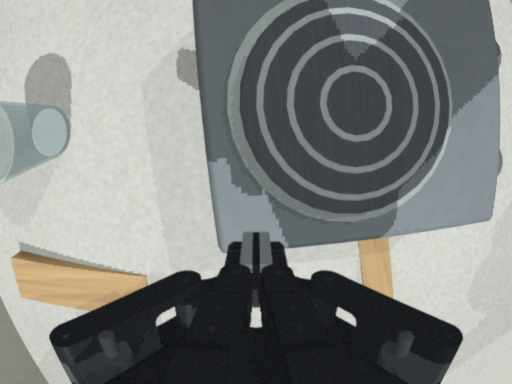

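View pics/s6.png

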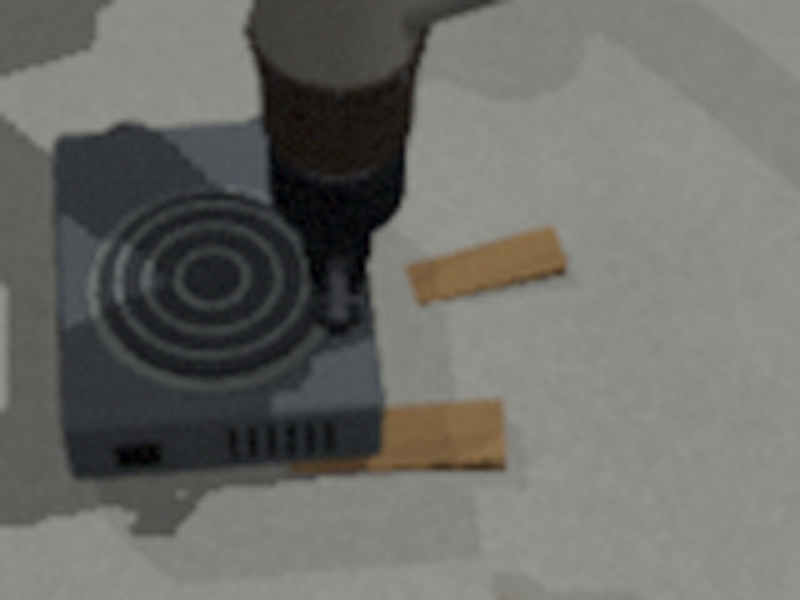

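The casing corner is at (221,247) against (220,252) predicted, so the hotplate hasn't moved. I'll press slowly.

```bash
python3 -m inch '[[0,0,1,-0.1,0,0,0],[0,0,1.8,-0.1,0,0,0],[0,0,2.3,-0.1,0,0,0],[0,0,2.3,-0.1,0,0,0]]'|grep -E 'pos|for'
python3 -m inch '[[0,0,0.15,0,0,0,0],[0,0,0.15,0,0,0,0]]'|grep -E 'pos|for'
python3 -m inch '[[0,0,0.15,0,0,0,0],[0,0,0.15,0,0,0,0]]'|grep -E 'pos|for'

```

```text
position: [538.0, 9.3, 105.1]
contact_force: [0.6, 0.4, -0.0]
position: [539.1, 9.2, 105.2]
contact_force: [0.7, -0.3, 1.1]
position: [539.1, 9.1, 104.0]
contact_force: [0.5, -0.8, -0.9]
```

```bash
python3 -m inch '[[0,0,0.15,0,0,0,0],[0,0,0.15,0,0,0,0]]'|grep -E 'pos|for'
python3 -m inch '[[0,0,0.15,0,0,0,0],[0,0,0.15,0,0,0,0]]'|grep -E 'pos|for'

```

```text
position: [539.0, 9.1, 102.3]
contact_force: [0.0, -0.2, -0.0]
position: [538.9, 9.0, 100.7]
contact_force: [0.4, 0.1, 0.3]
```

```bash
python3 -m inch '[[0,0,0.1,0,0,0,0],[0,0,0.1,0,0,0,0]]'|grep -E 'pos|for'

```

```text
position: [538.9, 9.1, 99.7]
contact_force: [0.4, 0.4, 0.2]
```

```bash
for i in 1; do python3 -m inch '[[0,0,0.1,0,0,0,0],[0,0,0.1,0,0,0,0]]'|grep -E 'pos|for'; done
python3 -m inch '[[0,0,0.1,0,0,0,0],[0,0,0.1,0,0,0,0]]'|grep -E 'pos|for'

```

```text
position: [538.9, 9.1, 98.7]
contact_force: [-0.6, 0.4, 0.8]
position: [538.9, 9.1, 97.7]
contact_force: [0.8, -0.3, -0.4]
```

```bash
python3 -m inch '[[0,0,0.1,0,0,0,0],[0,0,0.1,0,0,0,0]]'|grep -E 'pos|for'
```

```text
position: [538.9, 9.1, 96.7]
contact_force: [0.3, -0.4, -0.7]
```

```bash
python3 -m inch '[[0,0,0.1,0,0,0,0],[0,0,0.1,0,0,0,0]]'|grep -E 'pos|for'
```

```text
position: [538.9, 9.1, 95.8]
contact_force: [-0.0, -0.8, -0.7]
```

```bash
python3 -m inch '[[0,0,0.1,0,0,0,0],[0,0,0.1,0,0,0,0]]'|grep -E 'pos|for'
```

```text
position: [538.9, 9.1, 94.7]
contact_force: [0.5, -0.6, 0.6]
```

```bash
python3 -m inch '[[0,0,0.1,0,0,0,0],[0,0,0.1,0,0,0,0]]'|grep -E 'pos|for'
```

```text
position: [538.9, 9.1, 93.7]
contact_force: [1.0, 0.1, -0.0]
```

```bash
python3 -m inch '[[0,0,0.1,0,0,0,0],[0,0,0.1,0,0,0,0]]'|grep -E 'pos|for'
python3 - <<'E'
from sh import *
im=arm.get_image("scene");cv2.imwrite("pics/s7.png",cv2.resize(im[110:230,190:350,::-1],None,fx=5,fy=5,interpolation=cv2.INTER_CUBIC))
im=arm.get_image("wrist");cv2.imwrite("pics/w7.png",im[:,:,::-1])
E
```

```text
position: [538.9, 9.1, 92.7]
contact_force: [0.7, 0.2, -0.6]
```

View pics/s7.png

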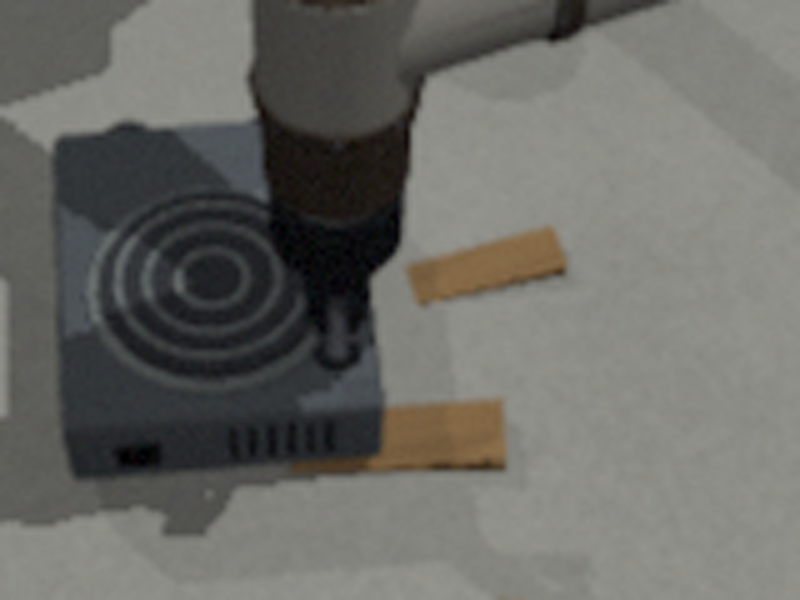

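View pics/w7.png

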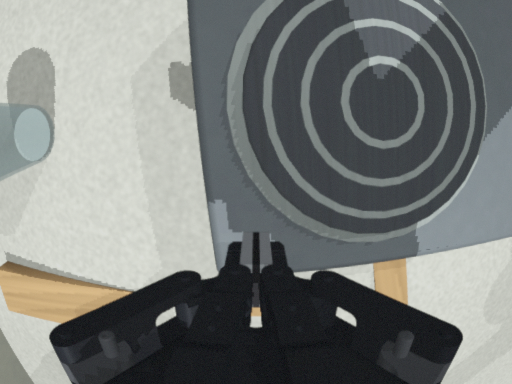

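Not touching yet: there is no force and the casing hasn't dipped. I'll continue.

```bash
python3 -m inch '[[0,0,0.1,0,0,0,0],[0,0,0.1,0,0,0,0]]'|grep -E 'clo|pos|for'
```

```text
clock: 11.87
position: [538.9, 9.1, 91.7]
contact_force: [0.3, 0.0, -0.7]
```

```bash
python3 -m inch '[[0,0,0.1,0,0,0,0],[0,0,0.1,0,0,0,0]]'|grep -E 'pos|for'
```

```text
position: [538.9, 9.1, 90.7]
contact_force: [0.3, 0.2, -0.1]
```

```bash
python3 -m inch '[[0,0,0.1,0,0,0,0],[0,0,0.1,0,0,0,0]]'|grep -E 'pos|for'
```

```text
position: [539.0, 9.1, 89.8]
contact_force: [1.0, -0.6, -0.5]
```

```bash
python3 -m inch '[[0,0,0.1,0,0,0,0],[0,0,0.1,0,0,0,0]]'|grep -E 'pos|for'
```

```text
position: [538.9, 9.1, 88.7]
contact_force: [0.5, -0.1, -0.7]
```

```bash
python3 -m inch '[[0,0,0.1,0,0,0,0],[0,0,0.1,0,0,0,0]]'|grep -E 'pos|for'
```

```text
position: [538.9, 9.1, 87.7]
contact_force: [-0.3, 0.4, -0.3]
```

```bash
python3 -m inch '[[0,0,0.1,0,0,0,0],[0,0,0.1,0,0,0,0]]'|grep -E 'pos|for'
python3 - <<'E'
from sh import *
im=arm.get_image("scene");cv2.imwrite("pics/s8.png",cv2.resize(im[110:230,190:350,::-1],None,fx=5,fy=5,interpolation=cv2.INTER_CUBIC))
im=arm.get_image("wrist");cv2.imwrite("pics/w8.png",im[:,:,::-1])
p=arm.camera_params("wrist");print(w2p(p,(566.5,35,82),True))
E
```

```text
position: [538.9, 9.1, 86.7]
contact_force: [-1.2, 0.1, -0.1]
[214.53179319 285.05093385]
```

View pics/s8.png

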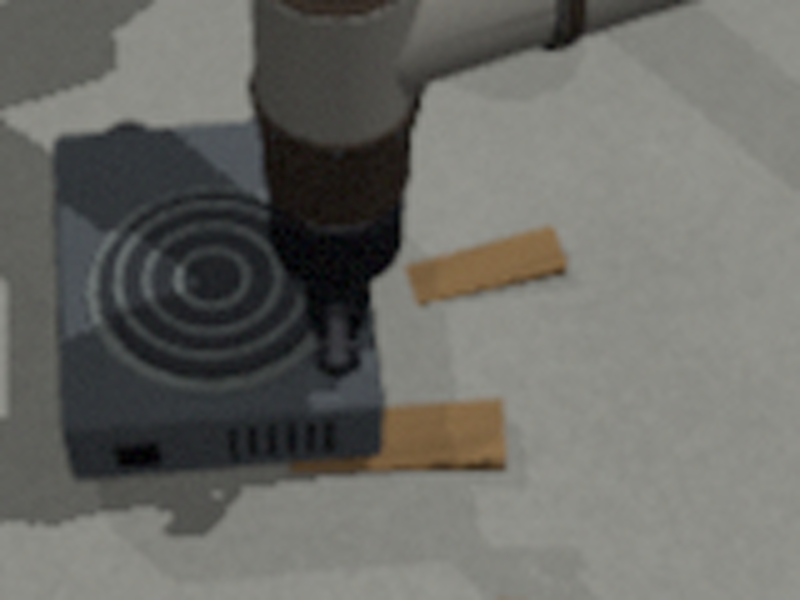

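View pics/w8.png

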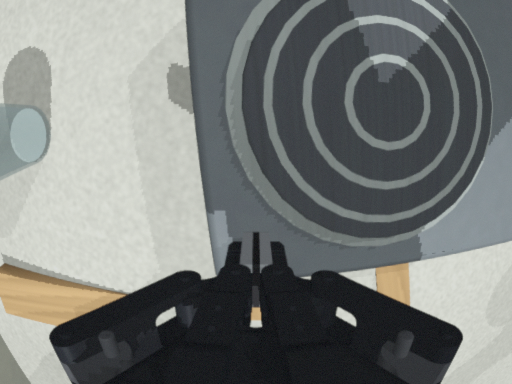

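```bash
python3 - <<'E'
from sh import *
p=arm.camera_params("scene")
for z in (68,76,82,90,100): print(z,((w2p(p,(539,9,z))-[190,110])*5).round(0),((w2p(p,(539,20,z))-[190,110])*5).round(0))
print(((w2p(p,(566.5,35,82))-[190,110])*5).round(0))
E
```

```text
68 [338. 383.] [355. 381.]
76 [338. 375.] [356. 374.]
82 [338. 370.] [356. 369.]
90 [338. 363.] [356. 361.]
100 [338. 353.] [356. 352.]
[384. 404.]
```

```bash
python3 -m inch '[[0,0,0.1,0,0,0,0],[0,0,0.1,0,0,0,0]]'|grep -E 'pos|for'
```

```text
position: [538.9, 9.1, 85.8]
contact_force: [-0.1, -0.2, 0.0]
```

```bash
python3 -m inch '[[0,0,0.1,0,0,0,0],[0,0,0.1,0,0,0,0]]'|grep -E 'pos|for'
```

```text
position: [538.9, 9.1, 84.7]
contact_force: [-0.2, 0.7, -0.0]
```

```bash
python3 -m inch '[[0,0,0.1,0,0,0,0],[0,0,0.1,0,0,0,0]]'|grep -E 'pos|for'
```

```text
position: [538.9, 9.1, 83.7]
contact_force: [-0.8, 0.5, -0.2]
```

```bash
python3 -m inch '[[0,0,0.1,0,0,0,0],[0,0,0.1,0,0,0,0]]'|grep -E 'pos|for'
```

```text
position: [538.9, 9.1, 82.7]
contact_force: [0.0, 0.7, -0.5]
```

```bash
python3 -m inch '[[0,0,0.1,0,0,0,0],[0,0,0.1,0,0,0,0]]'|grep -E 'pos|for'
```

```text
position: [538.9, 9.1, 81.7]
contact_force: [-0.3, 0.1, 0.1]
```

```bash
python3 -m inch '[[0,0,0.1,0,0,0,0],[0,0,0.1,0,0,0,0]]'|grep -E 'pos|for'
```

```text
position: [538.9, 9.1, 80.7]
contact_force: [0.5, -0.3, -0.4]
```

```bash
python3 - <<'E'
from sh import *
im=arm.get_image("scene");cv2.imwrite("pics/s9.png",cv2.resize(im[110:230,190:350,::-1],None,fx=5,fy=5,interpolation=cv2.INTER_CUBIC))
im=arm.get_image("wrist");cv2.imwrite("pics/w9.png",im[:,:,::-1])
E
```

View pics/s9.png

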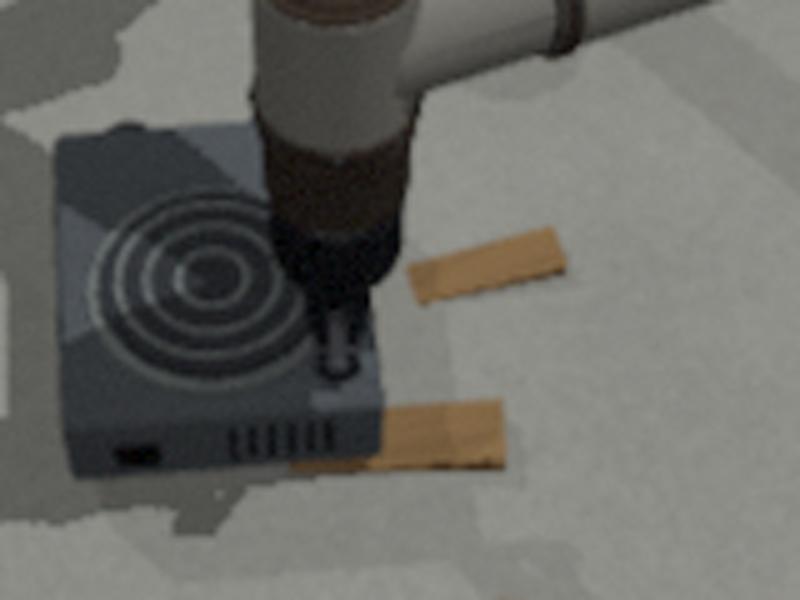

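View pics/w9.png

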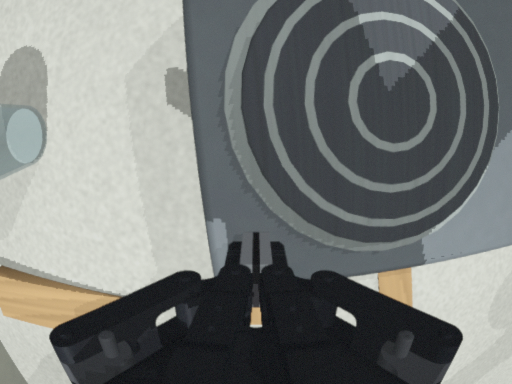

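Readings are consistent with the real tips sitting several mm behind the nominal 19 mm. The scene picture puts the tip near casing height, so contact should be close.

```bash
python3 -m inch '[[0,0,0.1,0,0,0,0],[0,0,0.1,0,0,0,0]]'|grep -E 'pos|for'
```

```text
position: [539.2, 9.1, 80.3]
contact_force: [-1.7, 0.6, 3.3]
```

```bash
python3 -m inch '[[0,0,0.1,0,0,0,0],[0,0,0.1,0,0,0,0]]'|grep -E 'pos|for'
```

```text
position: [539.3, 9.1, 80.2]
contact_force: [-1.7, 0.4, 8.0]
```

```bash
python3 -m inch '[[0,0,0.1,0,0,0,0],[0,0,0.1,0,0,0,0]]'|grep -E 'clo|pos|for'
```

```text
clock: 14.4
position: [539.4, 9.2, 80.1]
contact_force: [-5.1, 1.3, 13.9]
```

```bash
python3 -m inch '[[0,0,-0.05,0,0,0,0],[0,0,-0.05,0,0,0,0],[0,0,-0.05,0,0,0,0],[0,0,-0.05,0,0,0,0],[0,0,-0.05,0,0,0,0],[0,0,-0.05,0,0,0,0],[0,0,-0.05,0,0,0,0],[0,0,-0.05,0,0,0,0]]'|grep -E 'clo|pos|for'
python3 - <<'E'
from sh import *
im=arm.get_image("scene");cv2.imwrite("pics/s10.png",cv2.resize(im[110:230,190:350,::-1],None,fx=5,fy=5,interpolation=cv2.INTER_CUBIC))
for i in range(3): arm.get_image("top");print(arm.read_state()['contact_force'].round(1))
E
```

```text
clock: 15.07
position: [539.4, 9.2, 80.2]
contact_force: [-2.8, 1.3, 9.7]
[-4.   0.2 10.2]
[-3.6  0.6  9.6]
[-3.5  1.1 10.6]
```

View pics/s10.png

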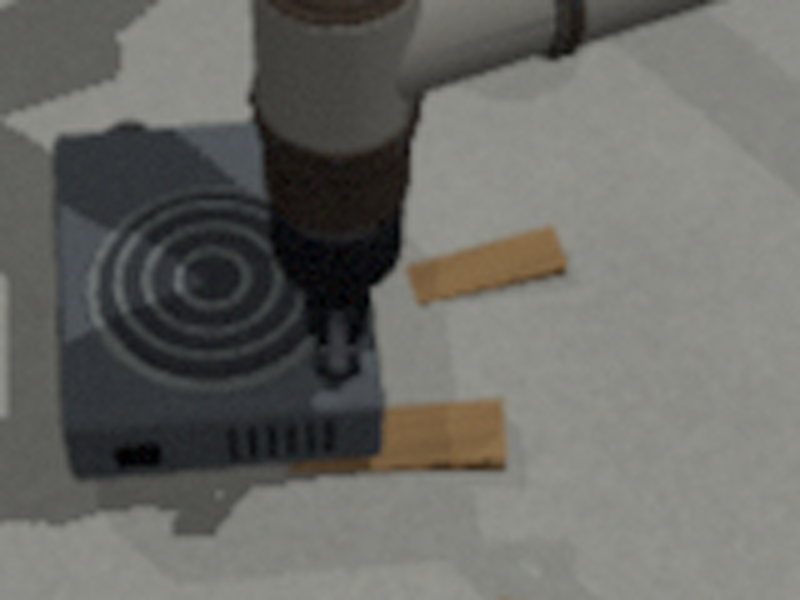

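The corner is firm: 10–14 N for about 1 s with roughly 0.2 mm of movement. I'll release it, return behind the wedge, and test with a light touch that it is still tight.

```bash
python3 -m inch '[[0,0,-0.5,0,0,0,0],[0,0,-2,0,0,0,0],[0,0,-5,0,0,0,0],[0,4,-6,0,0,0,0],[0,8,-6,0,0,0,0],[0,12,-6,0,0,0,0],[0.3,15.5,-6,-0.2,0,0,0],[0.3,15.5,-3,-0.2,0,0,0],[0.3,15.5,0,-0.2,0,0,0],[0.3,15.5,0,-0.2,0,0,0]]'
python3 - <<'E'
from sh import *
shift([550.4,128.2,10])
im=arm.get_image("wrist");cv2.imwrite("pics/w11.png",im[:,:,::-1])
im=arm.get_image("scene");cv2.imwrite("pics/s11.png",cv2.resize(im[120:220,190:330,::-1],None,fx=5.6,fy=5.6,interpolation=cv2.INTER_CUBIC))
E
```

```text
clock: 16.1
position: [548.4, 162.5, 72.6]
ee_rot: [-0.517, -0.477, 0.485, 0.52]
contact_force: [-0.7, -0.6, -0.8]
gripper_width: 25.5
pos [548.4 162.5  72.6] F [-0.74 -0.57 -0.81] w 25.5 t 16.1
shift cm [-3.37  6.28 -0.53] zang 175.71 tilt -0.9999
```

View pics/w11.png

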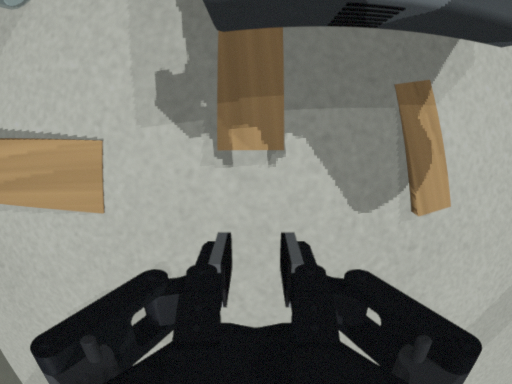

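View pics/s11.png

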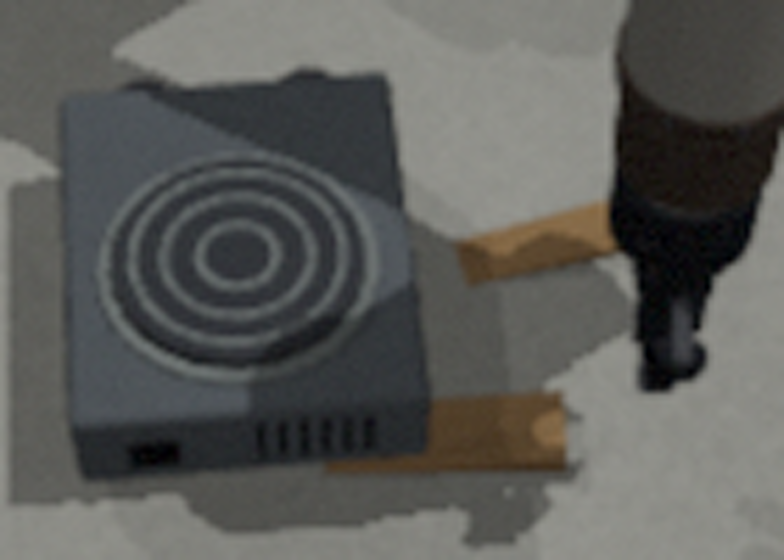

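The hotplate's corners are at the same pixels as at the start, (427,390) and (388,75). Now the light touch.

```bash
python3 -m inch '[[0.3,0,3,-0.4,0,0,0],[0.3,0,5.5,-0.4,0,0,0],[0.3,0,6.2,-0.4,0,0,0],[0.3,-1,6.2,-0.4,0,0,0],[0.3,-2,6.2,-0.4,0,0,0],[0.3,-2.8,6.2,-0.4,0,0,0],[0.3,-3,6.2,-0.4,0,0,0],[0.3,-3,6.2,-0.4,0,0,0]]'
```

```text
clock: 16.87
position: [555.0, 132.5, 18.0]
ee_rot: [0.519, 0.482, -0.48, -0.518]
contact_force: [0.2, -0.2, 0.3]
gripper_width: 25.6
```

```bash
python3 -m inch '[[0.3,-0.1,0,0,0,0,0],[0.3,-0.1,0,0,0,0,0]]'|grep -E 'pos|for'
```

```text
position: [554.6, 132.4, 17.1]
contact_force: [0.1, 1.1, -0.1]
```

```bash
python3 -m inch '[[0.3,-0.1,0,0,0,0,0],[0.3,-0.1,0,0,0,0,0]]'|grep -E 'pos|for'
```

```text
position: [554.2, 131.5, 16.5]
contact_force: [-0.6, -0.3, -0.5]
```

```bash
python3 -m inch '[[0.3,-0.1,0,0,0,0,0],[0.3,-0.1,0,0,0,0,0]]'|grep -E 'pos|for'
```

```text
position: [554.0, 130.4, 16.3]
contact_force: [-0.3, -1.0, -0.2]
```

```bash
python3 -m inch '[[0.3,0.7,0,0,0,0,0],[0.3,1.2,0,0.3,0,0,0],[0.3,1.2,0.6,0.3,0,0,0],[0.3,1.2,0.6,0.3,0,0,0],[0.3,0.6,0.6,0.3,0,0,0],[0.3,0.2,0.6,0.3,0,0,0],[0.3,0.1,0.6,0.3,0,0,0],[0.3,0.1,0.6,0.3,0,0,0]]'|grep -E 'pos|for'
```

```text
position: [551.1, 130.8, 10.5]
contact_force: [0.1, 0.7, 0.2]
```

```bash
python3 -m inch '[[0.3,-0.1,0,0,0,0,0],[0.3,-0.1,0,0,0,0,0]]'|grep -E 'pos|for'
```

```text
position: [551.2, 130.3, 10.5]
contact_force: [0.1, 0.5, -0.1]
```

```bash
python3 -m inch '[[0.3,-0.1,0,0,0,0,0],[0.3,-0.1,0,0,0,0,0]]'|grep -E 'pos|for'
```

```text
position: [551.0, 129.5, 10.5]
contact_force: [-0.2, -0.4, -0.9]
```

```bash
python3 -m inch '[[0.3,-0.1,0,0,0,0,0],[0.3,-0.1,0,0,0,0,0]]'|grep -E 'clo|pos|for'
```

```text
clock: 18.53
position: [550.9, 128.5, 10.4]
contact_force: [0.3, -0.2, -0.0]
```

```bash
python3 -m inch '[[0.3,-0.1,0,0,0,0,0],[0.3,-0.1,0,0,0,0,0]]'|grep -E 'clo|pos|for'
```

```text
clock: 18.7
position: [551.3, 128.2, 10.5]
contact_force: [0.2, 2.5, -1.0]
```

```bash
python3 -m inch '[[0.3,-0.05,0,0,0,0,0],[0.3,-0.05,0,0,0,0,0]]'|grep -E 'clo|pos|for'
```

```text
clock: 18.87
position: [551.5, 128.0, 10.6]
contact_force: [-0.6, 4.9, -1.2]
```

The wedge resists at the same place (128.2 mm, 2.5 to 5 N), so it is still tight. I'll withdraw and check everything.

```bash
python3 -m inch '[[0.3,0.5,0,0,0,0,0],[0.3,2,0,0,0,0,0],[0.3,5,0,0,0,0,0],[0.3,8,-3,0,0,0,0],[0.3,11,-7,0,0,0,0],[0.3,14,-11,0,0,0,0],[0.3,14,-14,0,0,0,0],[0.3,14,-14,0,0,0,0],[0.3,14,-14,0,0,0,0],[0.3,14,-14,0,0,0,0]]'
python3 - <<'E'
from sh import *
im=arm.get_image("top");cv2.imwrite("pics/t12.png",cv2.resize(im[180:300,170:330,::-1],None,fx=5,fy=5,interpolation=cv2.INTER_CUBIC))
im=arm.get_image("scene");cv2.imwrite("pics/s12.png",cv2.resize(im[120:220,190:330,::-1],None,fx=5.6,fy=5.6,interpolation=cv2.INTER_CUBIC))
for l in ["beaker","reagent_bottle","wash_bottle"]:
    for d in arm.masks_of(l,"scene")[:1]: print(l,d['extent'])
E
```

```text
clock: 19.7
position: [560.5, 266.9, 150.2]
ee_rot: [-0.518, -0.481, 0.481, 0.518]
contact_force: [0.7, -0.8, -0.7]
gripper_width: 25.7
beaker [220.5, 231.6, 27.4, 39.0]
reagent_bottle [390.6, 182.1, 30.9, 38.4]
wash_bottle [112.3, 195.4, 34.0, 42.7]
```

View pics/t12.png

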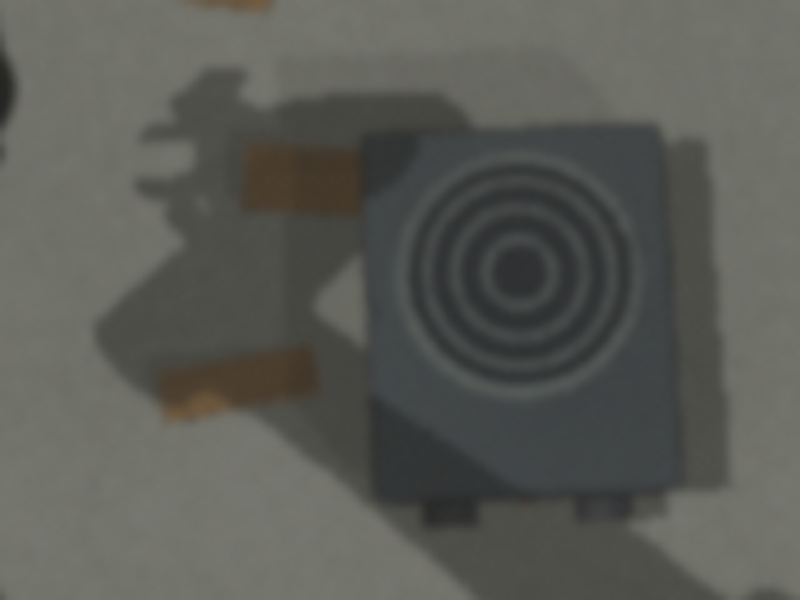

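View pics/s12.png

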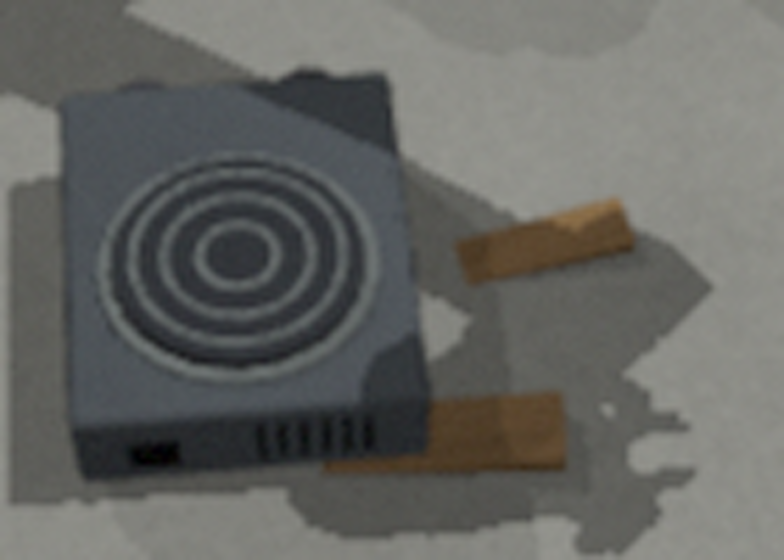

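The hotplate sits at the same pixels as at the start, the bystanders are unmoved, and the wedge lies flat and straight. I'm handing in.

```bash
python3 -c "
from bench import arm
print(arm.job_done(), arm.read_state()['clock'])"
```

```text
the job is handed in; nothing more can be done
the job is handed in; nothing more can be done
```

I slid the middle-sized wedge about 67 mm under the short foot with the fingertips until the push rose to about 4.7 N. I then pressed the casing above that foot at 10–14 N for about 1 s. It gave only about 0.2 mm, so the corner did not dip and I did not need to push on and press again.

**Last checks:**
- **Wedge:** a second light push met 2.5–5 N at the same spot, so it is still tight. Its centre is about 38 mm from the foot's axis.
- **Hotplate and glassware:** the hotplate's corners are at their starting pixels. The bottles and beaker are within a few pixels of where they were, as far as the masks can tell.
- **Time:** the job was handed in at about 20 s, with the gripper clear of everything.

**What disagreed:**
- **Fingertips:** they did not reach the stated 19 mm ahead of the TCP. They met the 82 mm casing top at a TCP reading of about 80 mm. Because of that, my first push passed over the wedge without moving it, and I found the working heights by probing.
- **Not measured:** I did not measure the hotplate's tilt or the load on the wedge. I judged both from the pictures and the forces.

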